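# Drop the vial rotator's prop leg and hold its head upright

## Task

The tilt knobs of the vial rotator are slack and its head has flopped forward onto the front bumpers. Leaving the head lying there, first swing the prop leg on its back over and down, past the pull of its spring, until it sits against its stop; then take the carrying handle on top in the gripper, bring the head upright, and finish still gripping the handle with the head held steady and upright, so that I can tighten the knobs. Keep off the wheel with its glass vials and leave the other things on the bench where they are.

Things in the scene. Friction and masses are not known exactly. Their poses are not given: they have to be found in the camera images.
- rotator: fixed base of the bench-top vial rotator: grey plate 190 x 175 mm, 26 mm high, with two cheeks carrying the head's level tilt axis, 65 mm above the bench. Origin on the bench straight below the middle of that axis. x along the tilt axis (black hand knobs to x = +-86 mm), +y to the back (prop leg side), -y to the front (wheel side). Plate from y = -130 to +45 mm.
- head (a joint): tilt of the head, rad: 0 = upright, positive = leaning forward (top towards the rotator's -y). It starts at about +0.42, resting on the front bumpers by its weight. Free-turning and front-heavy: about 3 N backward on the handle holds it upright, about 6 N lifts it off the bumpers. Let go, it falls forward. With the prop leg down it can lean back only to about -0.17 (foot on the bench).
- handle: carrying handle on top of the head, moving with it: black round bar 14 mm thick, 94 mm long, parallel to the tilt axis, on two posts 84 mm apart. Origin on the tilt axis, axes the head's own (z up the head, y to the back). For the bar itself use point handle_mid.
- handle_mid (a point): middle of the carrying handle's bar: in the head's own axes 207 mm up from the tilt axis and 10 mm to the front; 50 mm clear under the bar. With the head upright it is 272 mm above the bench and 10 mm in front (-y) of the tilt axis.
- prop_leg (a joint): swing of the prop leg about its pivot on the head, rad: 0 = stowed, pointing up behind the housing; it swings over backwards and down to 3.1 = just past straight below its pivot, at its stop. A spring takes it back to 0 when let go below about 1.1 and on to 3.1 above; 2 to 4 N at the bar swing it. At value q the line pivot to bar (100 mm) leans q + 0.15 rad back from the head's own upward line.
- leg_bar (a point): middle of the prop leg's cross bar (its foot): round, rubber-sleeved, 16 mm thick, sleeve 104 mm long, parallel to the tilt axis, between the leg's two wire arms. Stowed, it stands behind the housing's top edge, about as high as the handle and 120 mm behind it; nothing else is within 40 mm of it. It turns easily in a light grip.
- wheel: aluminium wheel on the front (-y) of the head, 170 mm diameter, carrying small glass vials in clips, 42 mm thick with them. Origin on the hub axis, 95 mm up and 46 mm to the front of the tilt axis in the head's own axes. It may stand at any angle on its stiff hub. Not to be touched.
- vial_a: loose capped glass vial, 28 mm diameter, 60 mm high, standing in front of the rotator. Origin at its foot. Leave alone.
- vial_b: another such vial, in front of the rotator. Leave alone.
- vial_c: another such vial, on the robot's side of the rotator. Leave alone.
- wash_bottle: white wash bottle with spout, 68 mm diameter, 180 mm high. Origin at its foot. Leave alone.
- beaker: glass beaker, 72 mm diameter, 95 mm high. Origin at its foot. Leave alone.
- screwdriver: screwdriver with a black handle, lying beyond the rotator. Leave alone.
- vial_rack: clear rack 150 x 230 mm full of capped vials, 65 mm high. Origin under its middle. Leave alone.
- leg_pivot (a point): middle of the prop leg's pivot axis, parallel to the tilt axis, between two ears on the head's back: 55 mm up and 85 mm to the back of the tilt axis in the head's own axes (z up the head, y to the back, x along the tilt axis). The head's white housing is 92 mm wide (x), 70 mm deep (y) and reaches from 10 mm below the tilt axis to 150 mm above it.

How it is judged:
By the outcome, as a careful person would: the job done as asked, in the order asked, and still so for the second after the job is handed in, while the arm keeps its last pose, push and grip.
It also fails if it takes over 58 s, if anything falls off the work surface, if the arm or the gripper's body presses on something with over 40 N, if the wrist force passes 120 N, or if a joint passes its speed limit or range.

## Robot

A 7-joint arm with a two-finger parallel gripper is mounted at the origin on the work surface. World frame = base frame: x ahead of the robot, y to its left, z up, the work surface at z = 0. Lengths are in m, angles in rad, forces in N, time in s.
With the tool pointing down it reaches from about 0.375 to 0.925 m from the base axis. Payload 3.1 kg.
Tool frame: the origin (TCP) lies at the centre of the arm's flange, where the gripper is bolted on; the fingertips stand 173 mm ahead of it and the grasp point (between the pads) lies 155 mm ahead of it (manip.hold_point_z is the z of the grasp point in the tool frame, in m); z points along the fingers, y is the line along which they close (so a half turn about z gives the same grasp; the last joint's range is limited). The gripper opens to 85 mm and grips with 20 to 120 N. Pads are 22 mm wide; open, the fingers measure 114 mm over their backs; the gripper's body (76 mm by 85 mm) begins 54 mm behind the grasp point. The pads swing forward as they close: fully open they stand 13 mm farther back than shut.
Start: joints at [-1.351, 0.383, 0.044, 1.598, -0.018, 1.161, -0.05], TCP at [0.203, 0.617, 0.405] pointing down, gripper open.
Joint ranges: [-2.61, 2.61], [-0.41, 2.15], [-1.48, 1.57], [0, 2.5], [-1.57, 4.71], [0.05, 1.97], [-2.85, 2.85]. Speed limits (rad/s): [2.79, 2.79, 3.14, 3.14, 3.14, 3.14, 3.14].

## Interface

Orientations are given as a unit quaternion [x, y, z, w].
In Python, from workcell import observe, camera, workorder, nets, manip gives the robot as it stands.
- The arm moves only by the shell command python3 -m inch 'ROWS' [FORCE]. ROWS is JSON, a list of rows, each a list of 5 numbers: the finger opening in cm, from 0 to 8.54, then the shift along the tool's x, y, z in cm, then the turn about the tool's z in rad. In form: [[jaw, x, y, z, spin], ...]. A call has exactly 5 rows; each row shifts and turns the commanded pose from where the row before left it, along the tool's axes as they then stand; what a row does not reach is not made up. A row lasts 1/10 s, in which the tool goes at most 50 mm and 8.59 degrees, less where a joint would pass 70% of its speed; a pose out of reach is approached as far as the arm can. A call is refused whole if a number of a shift passes 5 or a number of a turn 0.15, either way. A call with a gripper value outside its range is refused whole. The fingers move at their own pace and stop on an object; FORCE is the grip in N (left out, the last holds). Time passes only in rows, so rows that do not move let the fingers close, or fill a call up. It gives the time, the measured TCP pose, the force, the opening and the grip force at its end, in the units of the state.
- observe(): the state, without advancing time (a new reading comes with each control period).
- camera(name): name is "scene" or "top"; returns a dict with "pixels" (400x640x3 uint8, red, green, blue), "z_map" (400x640 float32, m along the optical axis (not along the pixel's ray), 0 where there is no reading), "fovy" (degrees; the focal length in pixels is half the picture's height over the tangent of half this angle, whatever the lens; pixels are square), "cx", "cy" (the principal point, pixels), "position" and "rotation" of the camera in the world. Camera axes: x right, y down, z forward; pixel columns grow to the right and rows downward; lengths in m; the calibration is good to about 2 mm. A picture is of the moment at which its call begins.
- workorder.hand_in(): hands the job in; it is judged then, once.
Trained networks look in a picture, given as the dict that the camera call returned (one of the last four; its "shot" number tells which), for a name from the list of things; names that differ only in an ending like _2 or _b are one class to them, and where a whole thing is asked for, a point or a joint stands for the part that bears it (a point fixed in the world has none). Each returns a list of dicts, best first, with "confidence" (0 to 1); they miss things now and then, are a little off and sometimes report something else, mostly with a low value. They report only what shows in the picture. A call takes as long as a camera call.
- nets.boxes_of(picture, name): "bbox" ([centre column, centre row, width, height] in pixels, round what is visible of it).
The state is a dict: "time_s": time; "joints": joint angles; "dq": joint speeds; "effort": joint torques, N m; "tool_pos": TCP position; "eef_rot": TCP orientation; "wrist_force": force on the tool from outside, world axes, zero at the start; "moment": the same for the moment, N m; "gripper_width": opening from 0.0 (shut) to 1.0 (fully open); "finger_force": force on a finger pad.
Only numpy, scipy, OpenCV 4.12 (cv2) and the standard library are available. Lean on these libraries where they do the work, as an engineer would, in place of code of your own. Each camera call takes 0.05 s, during which the arm holds its last target. There are 200 camera calls.

## Working session

There is one attempt and no reset: what is moved stays moved. The work goes in short steps, Python scripts to look and compute and a shell command to move; the robot and the scene stay as the last step left them, time stands still between calls to the robot, and variables do not carry over. Pictures are saved under pics/ and viewed, at most 10 in all, crops included, and the job is handed in when it is done.

```bash
ls; mkdir -p pics
python3 - <<'E'
from workcell import observe,camera,nets,manip
import cv2,numpy as np
o=observe();print(o['time_s'],o['tool_pos'],o['eef_rot'],o['wrist_force'],o['gripper_width'],manip.hold_point_z)
for n in("scene","top"):
    p=camera(n);cv2.imwrite(f"pics/{n}0.png",p['pixels'][:,:,::-1])
    np.savez(f"pics/{n}0.npz",**{k:v for k,v in p.items()})
    print(n,p['position'],np.round(p['rotation'],3).tolist(),p['fovy'],p['cx'],p['cy'])
    for t in["handle","handle_mid","leg_bar","prop_leg","wheel","rotator","vial_a","wash_bottle","beaker"]:
        print(t,[(np.round(d['bbox']).tolist(),round(d['confidence'],2)) for d in nets.boxes_of(p,t)[:3]])
E
```

```text
pics
0.0 [0.20295186 0.6169722  0.40325033] [ 1.58209029e-01  9.87404703e-01 -1.35295722e-03 -1.55633144e-04] [-0.30278272 -0.09534904  0.56235424] 1.0018360624314158 0.1547
scene [ 1.4571407  -1.16286211  1.05661486] [0.824, 0.286, -0.165, -0.46] 43.973705161197984 325.24854365770756 201.67752491360898
handle [([306.0, 190.0, 26.0, 26.0], 0.7)]
handle_mid [([316.0, 197.0, 60.0, 69.0], 0.58), ([307.0, 187.0, 25.0, 14.0], 0.48), ([273.0, 248.0, 7.0, 21.0], 0.46)]
leg_bar [([328.0, 177.0, 31.0, 23.0], 0.75)]
prop_leg [([315.0, 211.0, 72.0, 92.0], 0.74), ([325.0, 170.0, 24.0, 9.0], 0.45)]
wheel [([308.0, 215.0, 43.0, 32.0], 0.63), ([307.0, 190.0, 22.0, 25.0], 0.25)]
rotator [([315.0, 210.0, 71.0, 96.0], 0.75)]
vial_a [([273.0, 250.0, 6.0, 22.0], 0.72), ([417.0, 196.0, 62.0, 42.0], 0.2)]
wash_bottle [([215.0, 276.0, 24.0, 55.0], 0.75)]
beaker [([242.0, 296.0, 27.0, 37.0], 0.76), ([309.0, 192.0, 26.0, 27.0], 0.56), ([418.0, 196.0, 61.0, 45.0], 0.46)]
top [ 0.36396689 -0.05550452  1.4016861 ] [-0.695, 0.715, -0.045, 0.064] 45.49392343411835 320.1350089860427 201.67957866379845
handle [([343.0, 217.0, 17.0, 42.0], 0.76)]
handle_mid [([342.0, 217.0, 18.0, 39.0], 0.63)]
leg_bar [([293.0, 221.0, 16.0, 51.0], 0.62)]
prop_leg [([293.0, 221.0, 15.0, 53.0], 0.79)]
wheel [([353.0, 221.0, 29.0, 60.0], 0.57)]
rotator [([324.0, 227.0, 86.0, 73.0], 0.64)]
vial_a [([389.0, 244.0, 10.0, 9.0], 0.64), ([280.0, 282.0, 14.0, 10.0], 0.61), ([390.0, 213.0, 11.0, 14.0], 0.42)]
wash_bottle [([482.0, 235.0, 33.0, 30.0], 0.87)]
beaker [([476.0, 196.0, 30.0, 26.0], 0.59)]
```

```bash
cat > h.py <<'E'
import numpy as np,cv2
from scipy.spatial.transform import Rotation as R
def cloud(p):
    d=p['z_map'];h,w=d.shape;f=h/2/np.tan(np.radians(float(p['fovy']))/2)
    v,u=np.mgrid[:h,:w]
    c=np.stack([(u-p['cx'])*d/f,(v-p['cy'])*d/f,d],-1)
    X=c@R.from_quat(p['rotation']).as_matrix().T+p['position']
    X[d==0]=np.nan
    return X
def proj(p,X):
    f=p['z_map'].shape[0]/2/np.tan(np.radians(float(p['fovy']))/2)
    c=(np.atleast_2d(X)-p['position'])@R.from_quat(p['rotation']).as_matrix()
    return c[:,:2]/c[:,2:]*f+[p['cx'],p['cy']]
E
python3 - <<'E'
from h import *
a=np.load('pics/scene0.npz');b=np.load('pics/top0.npz')
ca=cv2.resize(a['pixels'][140:300,190:450,::-1],None,fx=3,fy=3,interpolation=cv2.INTER_CUBIC)
cv2.imwrite('pics/s0c.png',ca)
cb=cv2.resize(b['pixels'][150:310,240:500,::-1],None,fx=3,fy=3,interpolation=cv2.INTER_CUBIC)
cv2.imwrite('pics/t0c.png',cb)
X=cloud(b)
for n,(u,v,w,h) in dict(handle=(342,217,18,40),leg=(293,221,16,51)).items():
    P=X[v-h//2:v+h//2+1,u-w//2:u+w//2+1].reshape(-1,3)
    P=P[P[:,2]>0.15]; print(n,len(P),np.nanpercentile(P[:,2],[5,50,95]))
    z=np.nanpercentile(P[:,2],97);Q=P[(P[:,2]>z-0.02)]
    m=Q.mean(0);w_,V=np.linalg.eigh(np.cov(Q[:,:2].T));print(m,V[:,1],np.sqrt(w_)*3.46,Q.min(0),Q.max(0))
E
```

```text
handle 731 [0.15862588 0.20122929 0.25823402]
[ 0.50522555 -0.09128881  0.25519135] [-0.99866845 -0.0515881 ] [0.01463015 0.09590987] [ 0.45970973 -0.1002437   0.24073117] [ 0.55203587 -0.08074322  0.26263873]
leg 406 [0.15773067 0.25084326 0.25631063]
[0.49934194 0.02978489 0.25226156] [-0.99872661 -0.05044954] [0.01512647 0.11304808] [0.44094786 0.02105299 0.2376046 ] [0.55816474 0.03972967 0.25956741]
```

View pics/s0c.png

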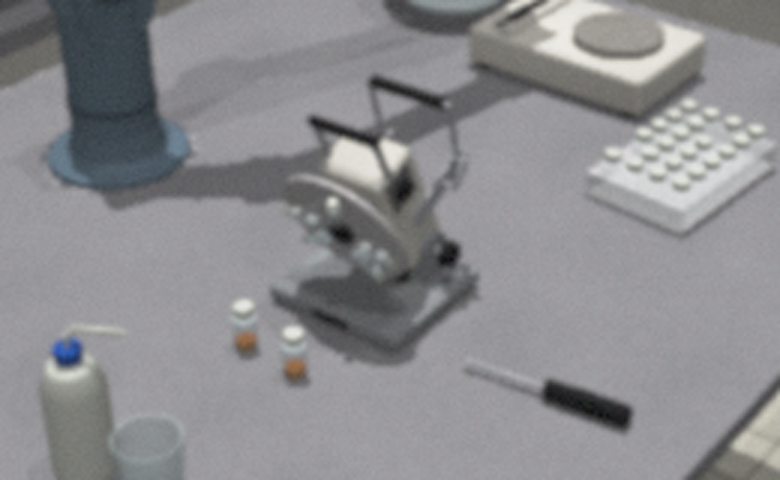

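View pics/t0c.png

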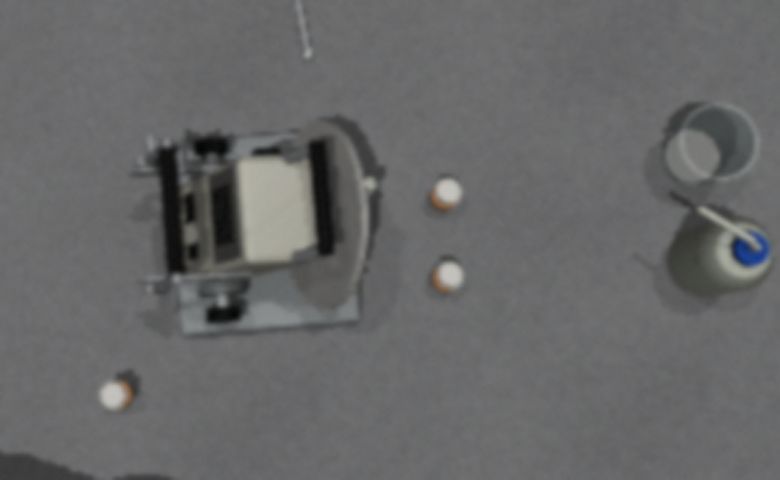

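The scene view shows the head lying forward. The handle bar is at about crop (345,130), and the stowed leg bar is behind it at (410,92). In the top view the handle is at crop x≈320 and the leg bar at x≈172. Vial_c stands on the near side at (115,395). The depth data agree with the given geometry: tilt axis at about (0.5006, 0.0018), yaw 0.051. I'll lift and align the tool first.

```bash
python3 -m inch '[[5,0,0,-1.5,-0.123],[5,0,0,-1.5,-0.123],[5,0,0,-1.5,-0.123],[5,0,0,-1.5,0],[5,0,0,0,0]]' 20; python3 -m inch '[[5,-1.9,-4.3,0,0],[5,-1.9,-4.3,0,0],[5,-1.9,-4.3,0,0],[5,-1.9,-4.3,0,0],[5,-1.9,-4.3,0,0]]'; python3 -m inch '[[5,-1.9,-4.3,0,0],[5,-1.9,-4.3,0,0],[5,-1.9,-4.3,0,0],[5,-1.9,-4.3,0,0],[5,0,0,0,0]]'
```

```text
time_s: 1.5
tool_pos: [0.2034, 0.6181, 0.4679]
eef_rot: [-0.024, 1.0, 0.003, 0.001]
wrist_force: [0.7, 0.3, 1.3]
gripper_width: 0.585
finger_force: 0.0
time_s: 2.0
tool_pos: [0.3095, 0.4056, 0.464]
eef_rot: [-0.024, 1.0, -0.0, -0.0]
wrist_force: [0.6, 0.2, 0.2]
gripper_width: 0.589
finger_force: 0.0
time_s: 2.5
tool_pos: [0.3969, 0.2324, 0.4643]
eef_rot: [-0.018, 1.0, -0.001, 0.0]
wrist_force: [-0.2, 0.7, -0.3]
gripper_width: 0.588
finger_force: 0.0
```

```bash
python3 -m inch '[[5,-1.9,-4.2,0,-0.015],[5,-1.9,-4.2,0,0],[5,-1.9,-4.2,0,0],[5,-1.8,-4.1,0,0],[5,-1.7,-4.0,0,0]]'; python3 -m inch '[[5,0,0,0,0],[5,0,0,0,0],[5,0,0,0,0],[5,0,0,0,0],[5,0,0,0,0]]'
python3 - <<'E'
from h import *
from workcell import camera
for n in("scene","top"):
    p=camera(n);np.savez(f'pics/{n}1.npz',**p)
    if n=='scene': cv2.imwrite('pics/s1.png',cv2.resize(p['pixels'][80:280,190:450,::-1],None,fx=3,fy=3,interpolation=cv2.INTER_CUBIC))
E
```

```text
time_s: 3.0
tool_pos: [0.4989, 0.0376, 0.4643]
eef_rot: [-0.032, 0.999, 0.0, -0.0]
wrist_force: [0.7, 0.6, 1.0]
gripper_width: 0.589
finger_force: 0.0
time_s: 3.5
tool_pos: [0.4982, 0.0406, 0.4645]
eef_rot: [-0.035, 0.999, 0.0, -0.0]
wrist_force: [1.1, 0.2, -0.0]
gripper_width: 0.582
finger_force: 0.0
```

View pics/s1.png

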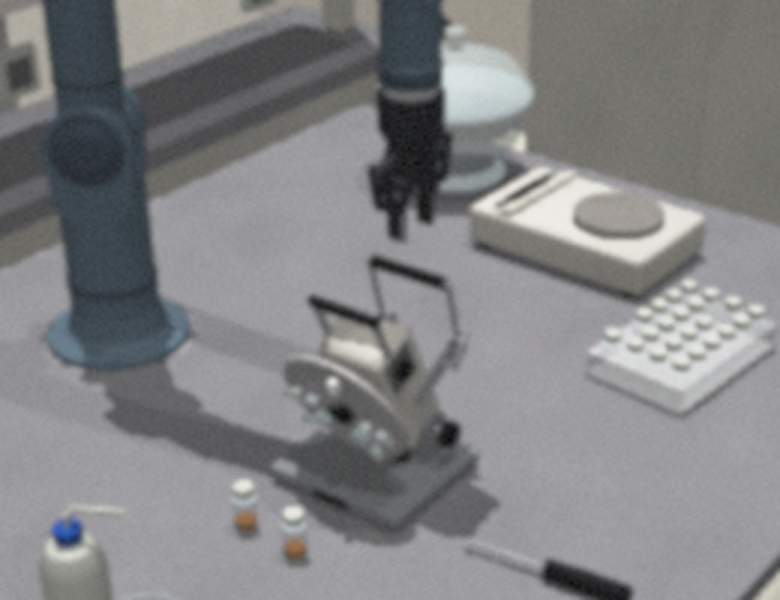

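The gripper sits above the leg bar at crop (408,270), with its fingers straddling it front and back and about 1 cm too far back. I'll correct that, descend and grip lightly.

```bash
python3 -m inch '[[5,0,-1.1,0,0.018],[5,0,0,1.6,0],[5,0,0,1.6,0],[5,0,0,1.6,0],[5,0,0,1.6,0]]'; python3 -m inch '[[5,0,0,0,0],[1.2,0,0,0,0],[1.2,0,0,0,0],[1.2,0,0,0,0],[1.2,0,0,0,0]]' 20;python3 -m inch '[[1.2,0,0,0,0],[1.2,0,0,0,0],[1.2,0,0,0,0],[1.2,0,0,0,0],[1.2,0,0,0,0]]'
```

```text
time_s: 4.1
tool_pos: [0.4993, 0.027, 0.4003]
eef_rot: [-0.023, 1.0, -0.0, 0.0]
wrist_force: [-0.6, -0.5, 0.3]
gripper_width: 0.585
finger_force: 0.0
time_s: 4.6
tool_pos: [0.4997, 0.03, 0.402]
eef_rot: [-0.025, 1.0, 0.002, 0.001]
wrist_force: [-0.9, 5.3, 2.6]
gripper_width: 0.18
finger_force: 21.4
time_s: 5.1
tool_pos: [0.4997, 0.03, 0.402]
eef_rot: [-0.025, 1.0, 0.002, 0.001]
wrist_force: [-1.5, 5.2, 2.3]
gripper_width: 0.179
finger_force: 21.4
```

```bash
python3 -m inch '[[1.2,0,1.3,-0.3,0],[1.2,0,1.3,-0.1,0],[1.2,0,1.3,0.1,0],[1.2,0,1.2,0.2,0],[1.2,0,1.2,0.4,0]]';  python3 -m inch '[[1.2,0,1.2,0.5,0],[1.2,0,1.1,0.6,0],[1.2,0,1.0,0.8,0],[1.2,0,0.85,0.9,0],[1.2,0,0.75,1.0,0]]'
```

```text
time_s: 5.6
tool_pos: [0.4967, 0.091, 0.3983]
eef_rot: [-0.024, 1.0, -0.0, 0.001]
wrist_force: [0.9, -3.9, 2.1]
gripper_width: 0.176
finger_force: 22.0
time_s: 6.1
tool_pos: [0.4939, 0.1411, 0.3588]
eef_rot: [-0.024, 1.0, 0.0, 0.0]
wrist_force: [2.0, -1.5, 2.0]
gripper_width: 0.176
finger_force: 21.9
```

```bash
python3 -m inch '[[1.2,0,0.65,1.1,0],[1.2,0,0.5,1.15,0],[1.2,0,0.35,1.2,0],[1.2,0,0.2,1.25,0],[1.2,0,0.05,1.25,0]]';  python3 -m inch '[[1.2,0,-0.1,1.25,0],[1.2,0,-0.25,1.25,0],[1.2,0,-0.4,1.2,0],[1.2,0,-0.1,0.2,0],[1.2,0,0,0,0]]'
```

```text
time_s: 6.6
tool_pos: [0.4929, 0.1571, 0.2988]
eef_rot: [-0.024, 1.0, -0.0, -0.0]
wrist_force: [3.2, -2.3, 0.7]
gripper_width: 0.172
finger_force: 20.8
time_s: 7.1
tool_pos: [0.4938, 0.1447, 0.26]
eef_rot: [-0.022, 1.0, -0.003, -0.001]
wrist_force: [1.9, -7.6, 3.4]
gripper_width: 0.175
finger_force: 19.9
```

```bash
python3 -m inch '[[4,0,0,0,0],[4,0,0,0,0],[4,0,0,0,0],[4,0,0.3,-1,0],[4,0,0.5,-2,0]]';  python3 -m inch '[[4,0,0.5,-3,0],[4,0,0.5,-3,0],[4,0,0.5,-3,0],[4,0,1,-4,0],[4,0,1,-4,0]]';  python3 -m inch '[[4,0,1,-2,0],[4,0,1,-2,0],[4,0,1,0,0],[4,0,0,0,0],[4,0,0,0,0]]'
python3 - <<'E'
from h import *
from workcell import camera
for n in("scene","top"):
    p=camera(n);np.savez(f'pics/{n}2.npz',**p)
    if n=='scene': cv2.imwrite('pics/s2.png',cv2.resize(p['pixels'][80:280,190:450,::-1],None,fx=3,fy=3,interpolation=cv2.INTER_CUBIC))
E
```

```text
time_s: 7.6
tool_pos: [0.4921, 0.1581, 0.2908]
eef_rot: [-0.024, 1.0, 0.0, -0.001]
wrist_force: [-0.1, 0.5, 0.2]
gripper_width: 0.47
finger_force: 0.0
time_s: 8.1
tool_pos: [0.4906, 0.1938, 0.464]
eef_rot: [-0.025, 1.0, 0.002, 0.001]
wrist_force: [0.7, 0.4, 0.4]
gripper_width: 0.472
finger_force: 0.0
time_s: 8.6
tool_pos: [0.4892, 0.2223, 0.4999]
eef_rot: [-0.025, 1.0, -0.0, -0.001]
wrist_force: [-0.1, -0.2, -0.3]
gripper_width: 0.468
finger_force: 0.0
```

View pics/s2.png

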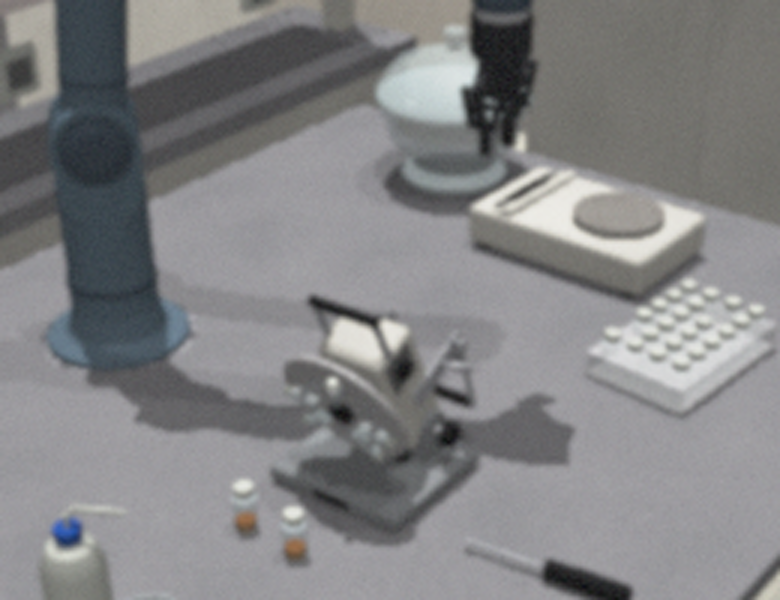

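The leg has swung down, with its bar's right end at crop (470,400). I'll compare that with predictions for different q.

Run:
```python
from h import *
O=np.array([.5006,.0018,0]);X=np.array([.9987,.051,0]);Y=np.array([-.051,.9987,0]);Z=np.array([0,0,1.])
s=np.load('pics/scene2.npz');t=np.load('pics/top2.npz')
for q in(2.2,2.6,2.8,3.0,3.1,3.2):
    a=q-.27;c=O+Y*(.0552+.1*np.sin(a))+Z*(.150+.1*np.cos(a))
    e=[c+X*.052,c-X*.052]
    print(q,((proj(s,e)-[190,80])*3).round(0).tolist(),proj(t,e).round(1).tolist())
C=cloud(t)
r=C[190:255,260:300].reshape(-1,3);rel=r-O;yy=rel@Y;xx=rel@X
m=(r[:,2]<.13)&(r[:,2]>.03)&(abs(xx)<.05)&(yy>.05)
print(m.sum(),yy[m].min() if m.any() else 0,[(round(a*1000),round(b*1000)) for a,b in zip(yy[m][::5],r[m][::5,2])])
```

```text
2.2 [[498.0, 338.0], [429.0, 315.0]] [[255.7, 210.3], [257.9, 248.3]]
2.6 [[488.0, 368.0], [420.0, 344.0]] [[265.1, 211.3], [267.4, 248.4]]
2.8 [[481.0, 383.0], [413.0, 358.0]] [[271.1, 211.5], [273.4, 248.2]]
3.0 [[473.0, 395.0], [405.0, 370.0]] [[277.6, 211.4], [280.0, 247.9]]
3.1 [[469.0, 401.0], [401.0, 376.0]] [[281.0, 211.3], [283.4, 247.7]]
3.2 [[465.0, 406.0], [396.0, 381.0]] [[284.5, 211.2], [286.9, 247.5]]
195 0.07714001218993422 [(89, 58), (88, 61), (92, 57), (78, 58), (80, 61), (83, 62), (86, 68), (89, 62), (92, 61), (79, 55), (82, 56), (81, 61), (82, 55), (82, 61), (81, 67), (82, 65), (82, 62), (82, 62), (83, 58), (86, 62), (89, 62), (92, 57), (78, 59), (81, 57), (84, 60), (86, 67), (90, 58), (89, 65), (91, 56), (90, 63), (91, 59), (90, 62), (91, 55), (91, 62), (78, 52), (80, 58), (80, 59), (81, 58), (83, 60)]
```

The leg is at q≈3.1, on its stop, in both the scene overlay and the top depth. Next I'll go over to the handle.

```bash
python3 -m inch '[[4,0,-3.9,0,0],[4,0,-3.9,0,0],[4,0,-3.9,0,0],[4,0,-3.9,0,0],[4,0,-3.9,0,0]]';  python3 -m inch '[[4,0,-3.9,0.5,0],[4,0,-3.9,0.5,0],[4,0,-3.9,0.5,0],[4,0,0,0.5,0],[4,0,0,0,0]]'
python3 - <<'E'
from h import *
from workcell import camera,observe
o=observe();print(o['tool_pos'])
b=camera('top');X=cloud(b)
O=np.array([.5006,.0018,0])
p=camera('scene');cv2.imwrite('pics/s3.png',cv2.resize(p['pixels'][80:280,190:450,::-1],None,fx=3,fy=3,interpolation=cv2.INTER_CUBIC))
E
```

```text
time_s: 9.2
tool_pos: [0.4988, 0.0245, 0.5002]
eef_rot: [-0.023, 1.0, -0.0, -0.001]
wrist_force: [1.0, 0.2, 0.1]
gripper_width: 0.466
finger_force: 0.0
time_s: 9.7
tool_pos: [0.5041, -0.0916, 0.4796]
eef_rot: [-0.022, 1.0, 0.0, -0.002]
wrist_force: [-0.1, 0.7, -0.5]
gripper_width: 0.465
finger_force: 0.0
[ 0.50406335 -0.09160623  0.47963992]
```

View pics/s3.png

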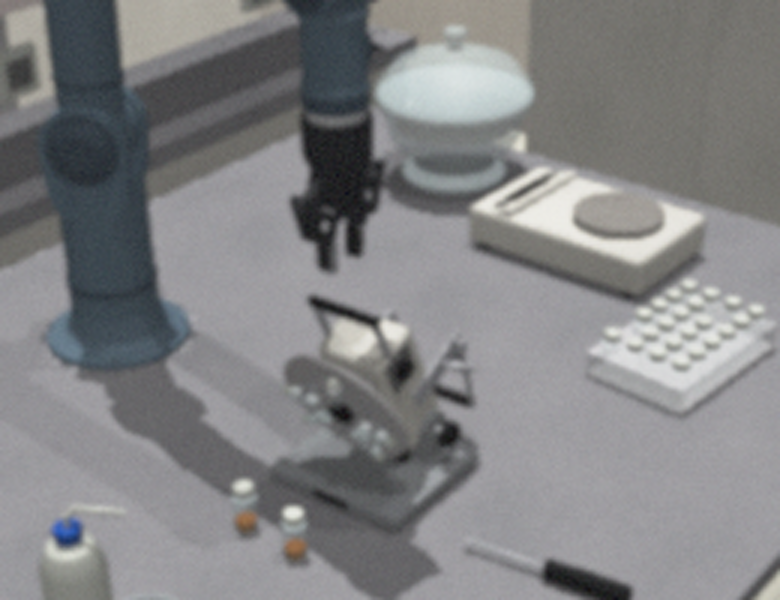

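The gripper is centred above the handle bar at crop (345,312). I'll descend and grip.

```bash
python3 -m inch '[[4,-0.1,0,2,0],[4,0,0,2,0],[4,0,0,1.6,0],[4,0,0,1.4,0],[4,0,0,0,0]]'; python3 -m inch '[[1,0,0,0,0],[1,0,0,0,0],[1,0,0,0,0],[1,0,0,0,0],[1,0,0,0,0]]' 30;python3 -m inch '[[1,0,0,0,0],[1,0,0,0,0],[1,0,0,0,0],[1,0,0,0,0],[1,0,0,0,0]]'
```

```text
time_s: 10.3
tool_pos: [0.5053, -0.0882, 0.4091]
eef_rot: [-0.025, 1.0, 0.0, -0.002]
wrist_force: [-0.7, 0.0, -0.7]
gripper_width: 0.466
finger_force: 0.0
time_s: 10.8
tool_pos: [0.5064, -0.0908, 0.4121]
eef_rot: [-0.024, 1.0, -0.001, 0.001]
wrist_force: [1.2, -3.5, 1.0]
gripper_width: 0.151
finger_force: 32.0
time_s: 11.3
tool_pos: [0.5065, -0.0908, 0.412]
eef_rot: [-0.024, 1.0, -0.001, 0.001]
wrist_force: [1.8, -4.2, 3.0]
gripper_width: 0.147
finger_force: 32.3
```

```bash
python3 -m inch '[[1,0,0.65,-0.3,0],[1,0,0.65,-0.3,0],[1,0,0.7,-0.25,0],[1,0,0.7,-0.25,0],[1,0,0.7,-0.2,0]]'; python3 -m inch '[[1,0,0.7,-0.2,0],[1,0,0.7,-0.15,0],[1,0,0.7,-0.15,0],[1,0,0.7,-0.1,0],[1,0,0.7,-0.1,0]]';python3 -m inch '[[1,0,0.7,-0.05,0],[1,0,0.5,-0.05,0],[1,0,0,0,0],[1,0,0,0,0],[1,0,0,0,0]]'
python3 - <<'E'
from h import *
from workcell import camera
for n in("scene","top"):
    p=camera(n);np.savez(f'pics/{n}4.npz',**p)
    if n=='scene': cv2.imwrite('pics/s4.png',cv2.resize(p['pixels'][80:280,190:450,::-1],None,fx=3,fy=3,interpolation=cv2.INTER_CUBIC))
E
```

```text
time_s: 11.8
tool_pos: [0.5048, -0.0587, 0.4257]
eef_rot: [-0.023, 1.0, -0.003, 0.001]
wrist_force: [-0.9, -8.6, 9.6]
gripper_width: 0.152
finger_force: 32.5
time_s: 12.3
tool_pos: [0.5031, -0.0226, 0.433]
eef_rot: [-0.023, 1.0, -0.001, 0.001]
wrist_force: [-1.0, -5.7, 7.4]
gripper_width: 0.149
finger_force: 32.6
time_s: 12.8
tool_pos: [0.5025, -0.0095, 0.4338]
eef_rot: [-0.024, 1.0, -0.0, 0.001]
wrist_force: [-0.5, -4.2, 7.3]
gripper_width: 0.147
finger_force: 32.8
```

View pics/s4.png

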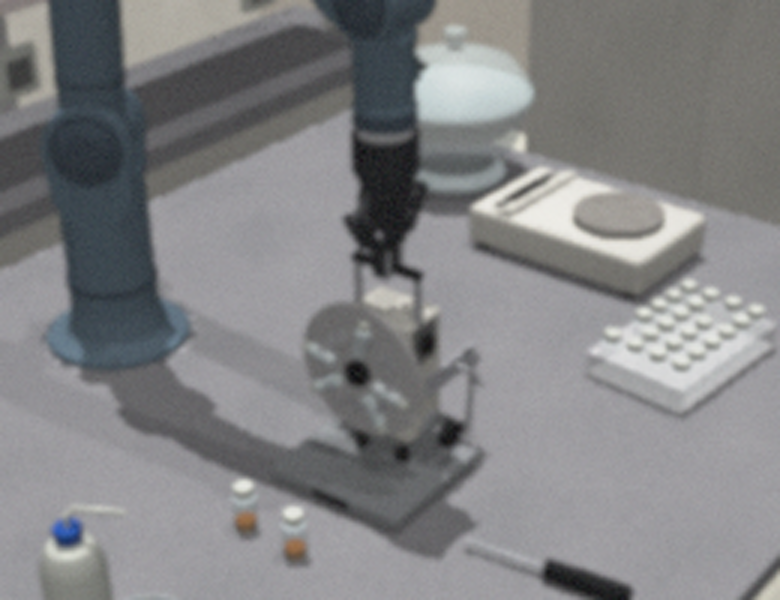

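The head looks upright, held by the handle at crop (385,265), and the leg hangs down at (470,400). I'll check the tilt from the wheel plane and the leg angle by depth.

Run:
```python
from h import *
O=np.array([.5006,.0018,0]);X=np.array([.9987,.051,0]);Y=np.array([-.051,.9987,0]);Z=np.array([0,0,1.])
s=np.load('pics/scene4.npz');t=np.load('pics/top4.npz')
def loc(p): r=cloud(p)-O;return np.stack([r@X,r@Y,r@Z],-1)
for nm in('scene0','scene4'):
    r=loc(np.load(f'pics/{nm}.npz')).reshape(-1,3)
    tl=.42 if nm=='scene0' else 0
    # head frame
    h=r-[0,0,.065];c,q=np.cos(tl),np.sin(tl)
    h=np.stack([h[:,0],h[:,1]*c+h[:,2]*q,-h[:,1]*q+h[:,2]*c],-1)
    d=np.hypot(h[:,0],h[:,2]-.095)
    m=(d<.083)&(d>.025)&(h[:,1]<-.02)&(h[:,1]>-.08);P=h[m]
    best=None;rng=np.random.default_rng(0)
    for _ in range(500):
        a=P[rng.choice(len(P),3,False)];n=np.cross(a[1]-a[0],a[2]-a[0]);n/=np.linalg.norm(n)+1e-12
        k=abs((P-a[0])@n)<.003
        if best is None or k.sum()>best.sum(): best=k
    Q=P[best];n=np.linalg.svd(Q-Q.mean(0))[2][2];n*=np.sign(n[1])
    print(nm,len(P),len(Q),n.round(3),'tilt',round(tl+np.arctan2(n[2],n[1])*-1*-1,3),Q.mean(0).round(4))
r=loc(t);k=(abs(r[...,0])<.05)&(r[...,1]>.06)&(r[...,2]>.008)&(r[...,2]<.1)
print(k.sum(),np.percentile(r[k],[10,50,90],axis=0).round(3).tolist())
for q in(2.9,3.1):
    a=q+.15;cc=O+Y*(.085+.1*np.sin(a))+Z*(.12+.1*np.cos(a))
    print(q,((proj(s,[cc+X*.052,cc-X*.052])-[190,80])*3).round().tolist())
hm=O-Y*.01+Z*.272;print(((proj(s,[hm+X*.047,hm-X*.047])-[190,80])*3).round().tolist())
```

```text
scene0 811 334 [-0.007  1.    -0.003] tilt 0.417 [ 0.0116 -0.0661  0.114 ]
scene4 985 575 [0.004 1.    0.006] tilt 0.006 [ 0.0047 -0.067   0.1022]
2667 [[-0.04, 0.521, 0.061], [-0.001, 0.599, 0.072], [0.04, 0.689, 0.084]]
2.9 [[472.0, 421.0], [405.0, 396.0]]
3.1 [[463.0, 428.0], [396.0, 402.0]]
[[421.0, 275.0], [354.0, 253.0]]
```

Tilt is about +0.006 by both the wheel plane and the tool position. I'll nudge it 1 mm back, let it settle and hand in.

```bash
python3 -m inch '[[1,0,0.12,0,0],[1,0,0,0,0],[1,0,0,0,0],[1,0,0,0,0],[1,0,0,0,0]]'; python3 -m inch '[[1,0,0,0,0],[1,0,0,0,0],[1,0,0,0,0],[1,0,0,0,0],[1,0,0,0,0]]'
python3 - <<'E'
from h import *
from workcell import camera,observe
p=camera('scene');cv2.imwrite('pics/s5.png',cv2.resize(p['pixels'][150:240,270:370,::-1],None,fx=6,fy=6,interpolation=cv2.INTER_CUBIC))
o=observe();print(np.abs(o['dq']).max(),o['tool_pos'])
E
```

```text
time_s: 13.4
tool_pos: [0.5025, -0.0085, 0.4338]
eef_rot: [-0.024, 1.0, -0.0, 0.001]
wrist_force: [-1.2, -4.7, 7.6]
gripper_width: 0.153
finger_force: 32.8
time_s: 13.9
tool_pos: [0.5025, -0.0085, 0.4338]
eef_rot: [-0.024, 1.0, -0.0, 0.001]
wrist_force: [0.6, -4.3, 8.4]
gripper_width: 0.145
finger_force: 32.8
0.0018807767453403947 [ 0.50245976 -0.00847766  0.43382201]
```

View pics/s5.png

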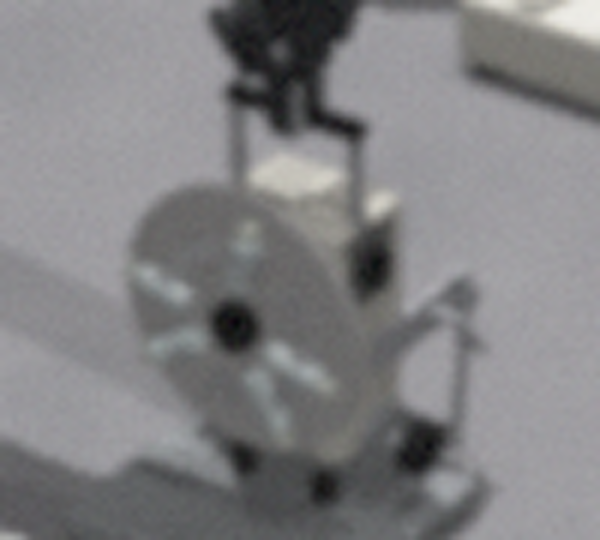

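The head is upright and still. The bar is held between the fingers at (290,110), clear of the wheel rim, and the leg hangs straight down at (460,400).

```bash
python3 -c "from workcell import workorder;print(workorder.hand_in())"
```

```text
the job is handed in; nothing more can be done
None
```

The prop leg is down against its stop, and the gripper is holding the head steady and upright by the handle (tilt within about 0.01 rad); the job is handed in and you can tighten the knobs.

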